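# Find the concealed catch on an instrument panel

## Robot

A 6-joint arm with a two-finger parallel gripper is mounted at the origin on the work surface. World frame = base frame: x ahead of the robot, y to its left, z up, the work surface at z = 0. Lengths are in m, angles in rad, forces in N, time in s.
With the tool pointing down it reaches from about 0.375 to 0.975 m from the base axis. Payload 3.8 kg.
Tool frame: the origin (TCP) lies midway between the tips of the shut fingers; the grasp point (between the pads) lies 19 mm behind it (bot.grip_point_offset is the z of the grasp point in the tool frame, in m); z points along the fingers, y is the line along which they close (so a half turn about z gives the same grasp; the last joint's range is limited). The gripper opens to 85 mm and grips with 20 to 120 N. Pads are 22 mm wide; open, the fingers measure 114 mm over their backs; the gripper's body (76 mm by 85 mm) begins 54 mm behind the grasp point. The pads swing forward as they close: fully open they stand 13 mm farther back than shut.
Start: joints at [1.243, 0.264, 1.604, -0, 1.274, -0.037], TCP at [0.194, 0.647, 0.231] pointing down, gripper open.
Joint ranges: [-2.63, 2.63], [-0.94, 2.18], [0.31, 2.57], [-1.31, 4.45], [0, 2.66], [-2.55, 2.55]. Speed limits (rad/s): [2.57, 2.57, 3.14, 3.14, 3.14, 3.14].

## Interface

Orientations are given as a rotation vector (axis times angle).
In Python, from workcell import sensors, optics, order, bot gives the robot as it stands.
- The arm moves only by the tool play_rows, never from a script. Its argument "commands" is a list of rows, each a list of 6 numbers: the shift along the tool's x, y, z in cm, then the turn, a rotation vector about the tool's x, y, z in rad. In form: [[dx, dy, dz, wx, wy, wz], ...]. A call has 1 to 5 rows; each row shifts and turns the commanded pose from where the row before left it, along the tool's axes as they then stand; what a row does not reach is not made up. A row lasts 1/12 s, in which the tool goes at most 41.7 mm and 7.16 degrees, less where a joint would pass 70% of its speed; a pose out of reach is approached as far as the arm can. A call with a gripper value outside its range is refused whole. "grip" is the closure, from 0 (fully open) to 1 (shut), set as the call begins (left out, the last holds). The fingers move at their own pace and stop on an object; "force" is the grip in N (left out, the last holds). Time passes only in rows, so rows that do not move let the fingers close. It gives the time, the measured TCP pose, the force, the opening and the grip force at its end, in the units of the state.
- sensors.read_state(): the state, without advancing time (a new reading comes with each control period).
- optics.read_camera(name): name is "scene" or "top"; returns the picture (384x512x3 uint8, red, green, blue); there is no depth.
- optics.camera_info(name): a dict with "mtx" (3x3 intrinsics, pixels), "R" (3x3) and "t" (3): a world point X has camera coordinates R X + t. Camera axes: x right, y down, z forward; pixel columns grow to the right and rows downward; lengths in m; the calibration is good to about 2 mm. A picture is of the moment at which its call begins. camera_info takes no time and is no camera call.
- order.finish_job(): hands the job in; it is judged then, once.
The state is a dict: "time": time; "q": joint angles; "joint_vel": joint speeds; "joint_torque": joint torques, N m; "tool_pos": TCP position; "tcp_rot": TCP orientation; "wrist_force": force on the tool from outside, world axes, zero at the start; "torque": the same for the moment, N m; "width": opening from 0.0 (shut) to 1.0 (fully open); "grip_force": force on a finger pad.
Only numpy, scipy, OpenCV 4.12 (cv2) and the standard library are available. Lean on these libraries where they do the work, as an engineer would, in place of code of your own. Each camera call takes 0.05 s, during which the arm holds its last target. There are 200 camera calls.

## Task

Pop the battery flap of the white instrument case open. Feel across the six identical flush discs in its flat metal panel with the fingertips: five are dead blanks and one is the concealed catch, which gives under a light press; push that one fully home so that the flap springs ajar, then move clear. Do not touch the flap itself, and do not pick up or push about any of the loose things standing around.

Things in the scene. Friction and masses are not known exactly. Their poses are not given: they have to be found in the camera images.
- instrument: Low white instrument case, 240 x 240 mm, 60 mm high, fixed to the bench; its top is a flat bare-metal panel. Origin: centre of its underside. z up; x runs from the disc side to the flap side; y along the two rows of discs. Six round pockets, 50 mm across, have their centres at x = -70 and x = -6 mm, each at y = -64, 0 and +64 mm. Which pocket holds the catch varies.
- discs (a point): Middle of the six discs, at panel height: x = -38, y = 0, z = 60 mm of the instrument; axes as the instrument's. The discs are identical bare metal, 47 mm across, tops 2 mm below the panel. Five are rigid. The catch, in any of the six pockets, starts to sink at about 3 N, goes 6 mm straight down to a firm stop (top then 8 mm below the panel) and stays where it is pushed.
- battery_flap: Metal plate 58 x 96 mm, 4 mm thick, flush in the panel. Origin: middle of its hinge line, the far edge, at x = 104, y = 0, z = 60 mm of the instrument; the plate runs along its own -x. Shut, its axes match the instrument's; it opens about its own +y, the edge nearest the discs rising. The catch drives it: it tilts in proportion to the travel, 0.40 rad (edge 23 mm up) fully home; it stays there.
- jar: Loose glass jar with white cap, 34 mm across, 45 mm high, standing on the panel beside the flap on its +y side. Origin: centre of its underside.
- collar: Loose steel collar, 32 mm across, 14 mm high, lying on the panel beside the flap on its -y side. Origin: centre of its underside.
- beaker: Loose steel beaker, 66 mm across, 80 mm high, on the bench on the case's +y side. Origin: centre of its underside.
- wash_bottle: Loose white bottle, 56 mm across, 140 mm high, on the bench on the case's -y side. Origin: centre of its underside.
- parts_tray: Loose small steel tray, 80 x 110 mm, 25 mm high, on the bench on the case's -y side. Origin: centre of its underside.
- screwdriver: Loose screwdriver, 160 mm long, lying on the bench on the case's +y side.
- tape_roll: Loose white tape roll, 80 mm across, 22 mm high, lying on the bench beyond the flap side of the case. Origin: centre of its underside.

How it is judged:
At the end, for the whole second after the job is handed in: The battery flap stands ajar, tilted more than 0.34 rad (the catch is then at least 5.1 of its 6 mm down), and every loose thing is within 20 mm of where it was (angle between battery_flap's own z axis and vertical above 0.34 rad and distance of each of jar, collar, beaker, wash_bottle, parts_tray, screwdriver, tape_roll from where it was at the start of the episode below 0.02 m); the robot touches nothing.
It fails at once if the robot touches the battery flap (contact force between any of the arm, the fingers and battery_flap above 0.5 N).
It fails at once if a loose thing is picked up, knocked over or pushed more than 20 mm (distance of any of jar, collar, beaker, wash_bottle, parts_tray, screwdriver, tape_roll from where it was at the start of the episode above 0.02 m).
It also fails if it takes over 58 s, if anything falls off the work surface, if the arm or the gripper's body presses on something with over 40 N, if the wrist force passes 120 N, or if a joint passes its speed limit or range.

## Working session

There is one attempt and no reset: what is moved stays moved. The work goes in short steps, Python scripts to look and compute and a tool call to move; the robot and the scene stay as the last step left them, time stands still between calls to the robot, and variables do not carry over. Pictures are saved under pics/ and viewed, at most 10 in all, crops included, and the job is handed in when it is done.

Besides the shell and the picture viewer there is one more tool, called after "Call:" as name(argument=value, ...), one argument or row to a line, values as JSON. play_rows: Moves the arm, as the interface text tells. Its arguments: {"type":"object","properties":{"commands":{"type":"array","items":{"type":"array","items":{"type":"number"}}},"grip":{"type":"number"},"force":{"type":"number"}},"required":["commands"]}

```bash
mkdir -p pics; python3 - <<'E'
from workcell import sensors, optics
import cv2,numpy as np
for n in("scene","top"):
    im=optics.read_camera(n); cv2.imwrite(f"pics/{n}0.png",cv2.resize(im[:,:,::-1],(800,600),interpolation=cv2.INTER_CUBIC))
    cv2.imwrite(f"raw_{n}.png",im[:,:,::-1])
    c=optics.camera_info(n);print(n,np.round(c["mtx"],1).tolist(),np.round(c["R"],3).tolist(),np.round(c["t"],3), np.round(-np.array(c["R"]).T@c["t"],3))
s=sensors.read_state();print({k:np.round(v,3).tolist() for k,v in s.items()})
E
```

```text
scene [[365.9, 0.0, 246.9], [0.0, 365.9, 194.2], [0.0, 0.0, 1.0]] [[0.385, 0.923, 0.01], [0.474, -0.188, -0.86], [-0.792, 0.336, -0.51]] [-0.242 -0.21   1.247] [ 1.181 -0.234  0.458]
top [[441.2, 0.0, 248.8], [0.0, 441.2, 197.9], [0.0, 0.0, 1.0]] [[-0.023, -1.0, -0.014], [-0.993, 0.024, -0.116], [0.116, 0.012, -0.993]] [0.056 0.582 1.02 ] [0.461 0.029 1.081]
{'time': 0.1, 'q': [1.243, 0.265, 1.605, -0.0, 1.274, -0.037], 'joint_vel': [0.002, -0.001, -0.003, -0.002, -0.001, -0.002], 'joint_torque': [-0.0, -51.671, -36.859, -0.0, 0.006, -0.0], 'tool_pos': [0.193, 0.646, 0.23], 'tcp_rot': [-0.455, -3.108, 0.003], 'wrist_force': [0.421, -0.622, 0.266], 'torque': [0.032, 0.012, -0.058], 'grip_force': 0.0, 'width': 1.0}
```

View pics/top0.png

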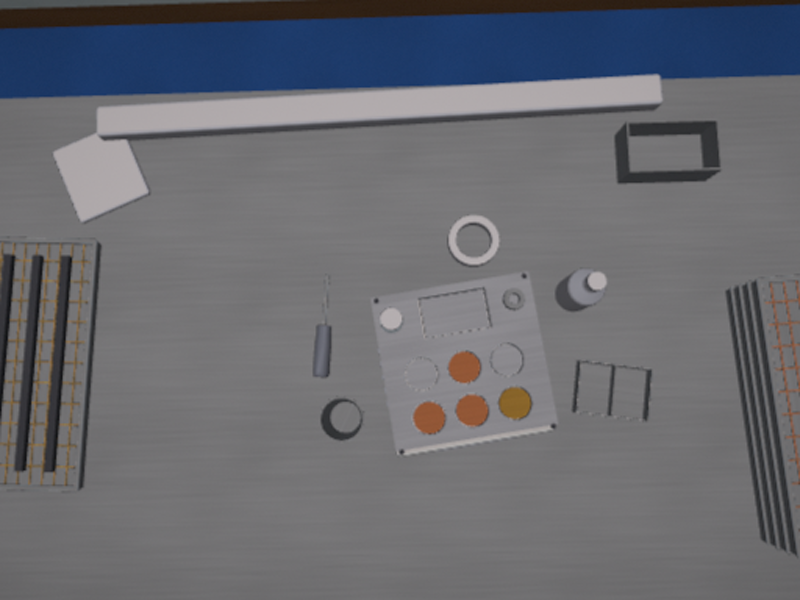

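View pics/scene0.png

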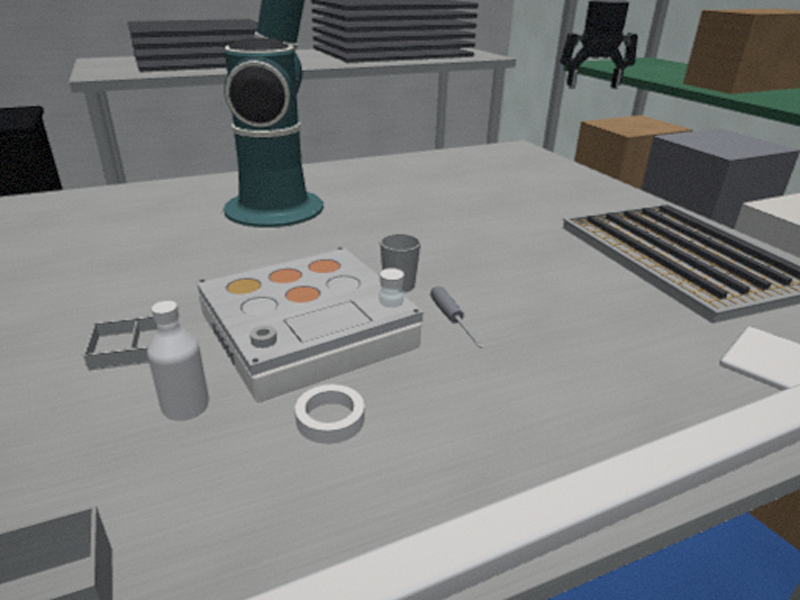

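The top view shows the case at the centre, with disc centres (800x600 px) near (421,373), (464,367), (507,360), (429,418), (472,410) and (515,403). The flap is towards the top, around (455,312), with the jar at (391,318) and the collar at (514,298). I'll fit the pose from the discs.

```bash
cat > h.py <<'E'
import numpy as np
from workcell import sensors, optics
def ray(n,uv,z):
    c=optics.camera_info(n);R=np.array(c["R"]);C=-R.T@c["t"]
    d=R.T@np.linalg.solve(c["mtx"],[uv[0],uv[1],1]);return C+d*(z-C[2])/d[2]
def proj(n,X):
    c=optics.camera_info(n);p=np.array(c["mtx"])@(np.array(c["R"])@X+c["t"]);return p[:2]/p[2]
E
python3 - <<'E'
from h import *
L=np.array([(-6,64),(-6,0),(-6,-64),(-70,64),(-70,0),(-70,-64)])/1e3
def fit(W):
    a=L-L.mean(0);b=W-W.mean(0)
    th=np.arctan2((a[:,0]*b[:,1]-a[:,1]*b[:,0]).sum(),(a*b).sum())
    R=np.array([[np.cos(th),-np.sin(th)],[np.sin(th),np.cos(th)]]);o=W.mean(0)-R@L.mean(0)
    print("yaw",th.round(4),"o",o.round(4),"res mm",np.round(1e3*(W-L@R.T-o),1).tolist());return R,o
for n,P in (("top",[(421,373),(464,367),(507,360),(429,418),(472,410),(515,403)]),("scene",[(344,284),(303,294),(260,306),(325,266),(286,276),(243,286)])):
    W=np.array([ray(n,(np.array(p)+.5)*.64-.5,.058)[:2] for p in P]);R,o=fit(W);print((L@R.T+o).round(4).tolist())
E
```

```text
yaw 0.1398 o [ 0.498  -0.0667] res mm [[1.4, 0.6], [-0.1, 0.3], [-0.2, -0.1], [-1.1, -0.3], [0.1, -0.3], [-0.0, -0.2]]
[[0.4831, -0.0042], [0.492, -0.0676], [0.5009, -0.1309], [0.4197, -0.0131], [0.4286, -0.0765], [0.4376, -0.1399]]
yaw 0.1384 o [ 0.4983 -0.0688] res mm [[1.3, 0.0], [-1.0, 0.2], [0.6, 0.6], [-0.8, 0.5], [0.6, 0.1], [-0.7, -1.5]]
[[0.4835, -0.0063], [0.4923, -0.0696], [0.5012, -0.133], [0.4201, -0.0151], [0.4289, -0.0785], [0.4378, -0.1419]]
```

```bash
cat >> h.py <<'E'
from scipy.spatial.transform import Rotation
D=dict(A=(.4833,-.0052),B=(.4922,-.0686),C=(.501,-.132),D=(.42,-.0141),E=(.4288,-.0775),F=(.4377,-.1409))
def to(X):
    s=sensors.read_state();R=Rotation.from_rotvec(s["tcp_rot"])
    print("at",np.round(s["tool_pos"],4),"tool z",R.as_matrix()[:,2].round(4),"F",np.round(s["wrist_force"],2),"t",s["time"])
    print("to",X,"cm:",(R.inv().apply(np.array(X)-s["tool_pos"])*100).round(2))
E
python3 -c "
from h import *
to((*D['A'],.13)); R=Rotation.from_rotvec(sensors.read_state()['tcp_rot']).inv()
for a,b in ('AB','BC','CF','FE','ED'): print(a,b,(R.apply([*(np.array(D[b])-D[a]),0])*100).round(2))"
```

```text
at [0.1933 0.646  0.2301] tool z [-6.0e-04 -1.9e-03 -1.0e+00] F [ 0.42 -0.62  0.27] t 0.1
to (0.4833, -0.0052, 0.13) cm: [-46.45 -54.05  10.11]
A B [-2.67 -5.82  0.01]
B C [-2.66 -5.82  0.01]
C F [ 5.81 -2.67  0.01]
F E [ 2.67  5.82 -0.01]
E D [ 2.66  5.82 -0.01]
```

Call:
play_rows(
  commands=[
    [-2.32,-2.7,0.3,0,0,0],
    [-2.32,-2.7,0.3,0,0,0],
    [-2.32,-2.7,0.3,0,0,0],
    [-2.32,-2.7,0.3,0,0,0],
    [-2.32,-2.7,0.3,0,0,0],
  ],
  grip=1,
  force=40,
)

```text
time: 0.52
tool_pos: [0.266, 0.4822, 0.2154]
tcp_rot: [-0.454, -3.108, 0.002]
wrist_force: [0.1, -1.0, -0.0]
width: 0.297
grip_force: 0.0
```

Call:
play_rows(
  commands=[
    [-2.32,-2.7,0.3,0,0,0],
    [-2.32,-2.7,0.3,0,0,0],
    [-2.32,-2.7,0.3,0,0,0],
    [-2.32,-2.7,0.3,0,0,0],
    [-2.32,-2.7,0.3,0,0,0],
  ],
)

```text
time: 0.93
tool_pos: [0.3384, 0.3197, 0.2008]
tcp_rot: [-0.454, -3.108, 0.001]
wrist_force: [0.4, 0.0, -1.0]
width: -0.002
grip_force: 0.0
```

Call:
play_rows(
  commands=[
    [-2.32,-2.7,0.5,0,0,0],
    [-2.32,-2.7,0.5,0,0,0],
    [-2.32,-2.7,0.5,0,0,0],
    [-2.32,-2.7,0.5,0,0,0],
    [-2.32,-2.7,0.5,0,0,0],
  ],
)

```text
time: 1.35
tool_pos: [0.4108, 0.1571, 0.1758]
tcp_rot: [-0.455, -3.108, 0.0]
wrist_force: [-0.3, -0.0, 0.3]
width: -0.001
grip_force: 0.0
```

Call:
play_rows(
  commands=[
    [-2.32,-2.7,0.5,0,0,0],
    [-2.32,-2.7,0.5,0,0,0],
    [-2.32,-2.7,0.5,0,0,0],
    [-2.32,-2.7,0.5,0,0,0],
    [0,0,0,0,0,0],
  ],
)

```text
time: 1.77
tool_pos: [0.47, 0.0239, 0.1553]
tcp_rot: [0.462, 3.107, -0.004]
wrist_force: [0.6, 0.4, 0.7]
width: -0.0
grip_force: 0.0
```

```bash
python3 -c "
from h import *
to((*D['A'],.07))"
```

```text
at [0.47   0.0239 0.1553] tool z [-2.0e-04 -2.5e-03 -1.0e+00] F [0.56 0.44 0.72] t 1.7667
to (0.4833, -0.0052, 0.07) cm: [-2.11 -2.38  8.54]
```

Call:
play_rows(
  commands=[
    [-1.05,-1.2,2.5,0,0,0],
    [-1.05,-1.2,2.5,0,0,0],
    [0,0,2.5,0,0,0],
    [0,0,1.0,0,0,0],
    [0,0,0,0,0,0],
  ],
)

```text
time: 2.18
tool_pos: [0.4786, 0.0003, 0.0681]
tcp_rot: [-0.455, -3.101, 0.001]
wrist_force: [-1.0, -0.2, 0.8]
width: -0.001
grip_force: 0.0
```

Call:
play_rows(
  commands=[
    [0,0,0.3,0,0,0],
    [0,0,0.3,0,0,0],
    [0,0,0.2,0,0,0],
    [0,0,0.1,0,0,0],
    [0,0,0,0,0,0],
  ],
)

```text
time: 2.6
tool_pos: [0.4825, 0.0001, 0.063]
tcp_rot: [0.454, 3.107, 0.0]
wrist_force: [-0.2, -0.2, 0.2]
width: -0.002
grip_force: 0.0
```

```bash
python3 - <<'E'
from h import *
import cv2
im=optics.read_camera("top");s=sensors.read_state();print(s["tool_pos"],s["wrist_force"])
u=proj("top",np.array([*D['A'],.06])).astype(int);print(u)
a=im[170:310,220:380][:,:,::-1];cv2.imwrite("pics/c1.png",cv2.resize(a,None,fx=4,fy=4,interpolation=cv2.INTER_CUBIC))
im=optics.read_camera("scene");to((*D['A'],.06))
a=im[130:260,110:280][:,:,::-1];cv2.imwrite("raw2.png",cv2.resize(a,None,fx=4,fy=4,interpolation=cv2.INTER_CUBIC))
E
```

```text
[ 4.82433970e-01 -6.79659652e-06  6.29515843e-02] [-0.43093433 -0.58038759 -0.24929206]
[270 239]
at [ 4.824e-01 -1.000e-04  6.290e-02] tool z [ 1.1e-03 -1.0e-04 -1.0e+00] F [ 0.8  -0.25  0.08] t 2.7
to (0.4833, -0.0052, 0.06) cm: [-0.23 -0.47  0.29]
```

View raw2.png

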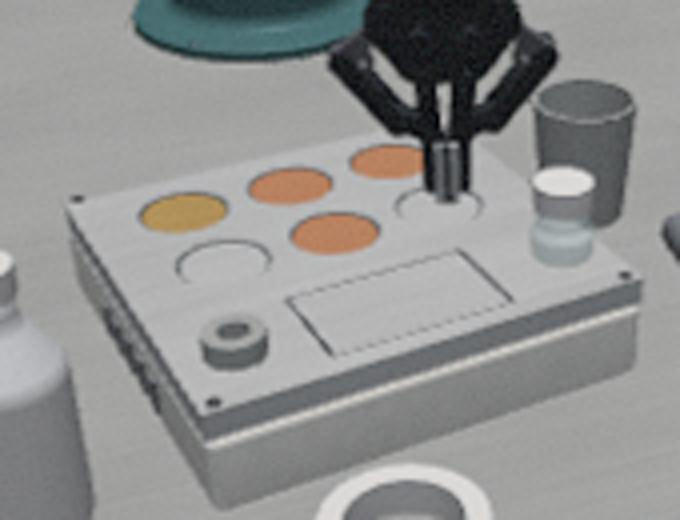

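The scene crop shows the shut fingers at about (447,195), above disc A (438,205). They are well inside the pocket and about 5 mm off centre in the direction the state reading gives. I'll correct that and press.

Call:
play_rows(
  commands=[
    [-0.2,-0.5,0.1,0,0,0],
    [0,0,0.2,0,0,0],
    [0,0,0.1,0,0,0],
    [0,0,0.1,0,0,0],
    [0,0,0,0,0,0],
  ],
)

```text
time: 3.12
tool_pos: [0.4825, -0.0059, 0.058]
tcp_rot: [-0.455, -3.108, 0.001]
wrist_force: [-2.2, -0.2, 7.0]
width: -0.001
grip_force: 3.6
```

Call:
play_rows(
  commands=[
    [0,0,0.05,0,0,0],
    [0,0,0.05,0,0,0],
    [0,0,0,0,0,0],
    [0,0,0,0,0,0],
  ],
)

```text
time: 3.45
tool_pos: [0.4825, -0.0059, 0.058]
tcp_rot: [-0.455, -3.108, 0.001]
wrist_force: [-6.8, -0.8, 14.0]
width: -0.001
grip_force: 7.3
```

Call:
play_rows(
  commands=[
    [0,0,-1.5,0,0,0],
    [-1.33,-2.91,0,0,0,0],
    [-1.33,-2.91,0,0,0,0],
    [0,0,0,0,0,0],
    [0,0,0.8,0,0,0],
  ],
)

```text
time: 3.87
tool_pos: [0.493, -0.0704, 0.0646]
tcp_rot: [0.459, 3.104, -0.0]
wrist_force: [0.3, -0.7, 0.4]
width: 0.002
grip_force: 0.0
```

Call:
play_rows(
  commands=[
    [0,0,0.2,0,0,0],
    [0,0,0.2,0,0,0],
    [0,0,0.15,0,0,0],
    [0,0,0.1,0,0,0],
    [0,0,0,0,0,0],
  ],
)

```text
time: 4.28
tool_pos: [0.49, -0.0681, 0.058]
tcp_rot: [-0.452, -3.105, 0.001]
wrist_force: [-8.8, -0.4, 15.3]
width: -0.001
grip_force: 8.2
```

B is rigid at 15 N too. Next is C.

Call:
play_rows(
  commands=[
    [0,0,-1.5,0,0,0],
    [-1.33,-2.91,0,0,0,0],
    [-1.33,-2.91,0,0,0,0],
    [0,0,0,0,0,0],
    [0,0,0.8,0,0,0],
  ],
)

```text
time: 4.7
tool_pos: [0.5015, -0.1329, 0.0648]
tcp_rot: [0.457, 3.105, -0.0]
wrist_force: [0.1, 0.4, 0.1]
width: 0.002
grip_force: 0.0
```

Call:
play_rows(
  commands=[
    [0,0,0.2,0,0,0],
    [0,0,0.2,0,0,0],
    [0,0,0.15,0,0,0],
    [0,0,0.1,0,0,0],
    [0,0,0,0,0,0],
  ],
)

```text
time: 5.12
tool_pos: [0.4987, -0.1307, 0.058]
tcp_rot: [-0.452, -3.105, -0.001]
wrist_force: [-7.3, 3.2, 14.0]
width: 0.002
grip_force: 6.5
```

C is rigid as well. Next is F.

Call:
play_rows(
  commands=[
    [0,0,-1.5,0,0,0],
    [2.9,-1.33,0,0,0,0],
    [2.9,-1.33,0,0,0,0],
    [0,0,0,0,0,0],
    [0,0,0.8,0,0,0],
  ],
)

```text
time: 5.53
tool_pos: [0.4361, -0.1404, 0.0645]
tcp_rot: [0.455, 3.107, -0.0]
wrist_force: [-0.1, 0.3, 0.5]
width: 0.005
grip_force: 0.0
```

Call:
play_rows(
  commands=[
    [0,0,0.2,0,0,0],
    [0,0,0.2,0,0,0],
    [0,0,0.15,0,0,0],
    [0,0,0.1,0,0,0],
    [0,0,0,0,0,0],
  ],
)

```text
time: 5.95
tool_pos: [0.4375, -0.1411, 0.0576]
tcp_rot: [-0.454, -3.108, -0.0]
wrist_force: [0.5, 0.4, 0.0]
width: 0.001
grip_force: 0.0
```

Call:
play_rows(
  commands=[
    [0,0,0.1,0,0,0],
    [0,0,0.1,0,0,0],
    [0,0,0.1,0,0,0],
    [0,0,0.1,0,0,0],
    [0,0,0,0,0,0],
  ],
)

```text
time: 6.37
tool_pos: [0.4373, -0.1413, 0.0539]
tcp_rot: [0.455, 3.107, -0.0]
wrist_force: [0.9, -0.4, 0.4]
width: 0.003
grip_force: 0.8
```

F is sinking, so it is the catch. I'll push it home.

Call:
play_rows(
  commands=[
    [0,0,0.1,0,0,0],
    [0,0,0.1,0,0,0],
    [0,0,0.1,0,0,0],
    [0,0,0,0,0,0],
    [0,0,0,0,0,0],
  ],
)

```text
time: 6.78
tool_pos: [0.4373, -0.1414, 0.052]
tcp_rot: [0.455, 3.108, -0.0]
wrist_force: [-1.8, 2.0, 11.3]
width: -0.001
grip_force: 5.7
```

Call:
play_rows(
  commands=[
    [0,0,0.1,0,0,0],
    [0,0,0,0,0,0],
    [0,0,0,0,0,0],
  ],
)

```text
time: 7.03
tool_pos: [0.4374, -0.1414, 0.0519]
tcp_rot: [0.455, 3.108, -0.0]
wrist_force: [-4.5, 3.2, 19.5]
width: -0.001
grip_force: 9.6
```

It is firm at z = 0.052, which is the full 6 mm of travel. I'll lift clear, moving towards the robot and up.

Call:
play_rows(
  commands=[
    [0,0,-1,0,0,0],
    [0,0,-3,0,0,0],
    [0,0,-4,0,0,0],
    [0,0,-4,0,0,0],
    [0,0,-4,0,0,0],
  ],
)

```text
time: 7.45
tool_pos: [0.4356, -0.141, 0.2106]
tcp_rot: [-0.455, -3.106, 0.0]
wrist_force: [0.4, -0.2, -0.3]
width: -0.004
grip_force: 0.0
```

Call:
play_rows(
  commands=[
    [0,0,0,0,0,0],
    [0,0,0,0,0,0],
    [0,0,0,0,0,0],
  ],
)

```text
time: 7.7
tool_pos: [0.4363, -0.1412, 0.2093]
tcp_rot: [-0.455, -3.108, 0.0]
wrist_force: [-0.5, 0.4, -0.3]
width: -0.002
grip_force: 0.0
```

```bash
python3 - <<'E'
from h import *
import cv2
im=optics.read_camera("scene")
cv2.imwrite("pics/end.png",cv2.resize(im[:,:,::-1],(800,600)));print(sensors.read_state()["tool_pos"])
E
```

```text
[ 0.43560422 -0.14086197  0.20817943]
```

View pics/end.png

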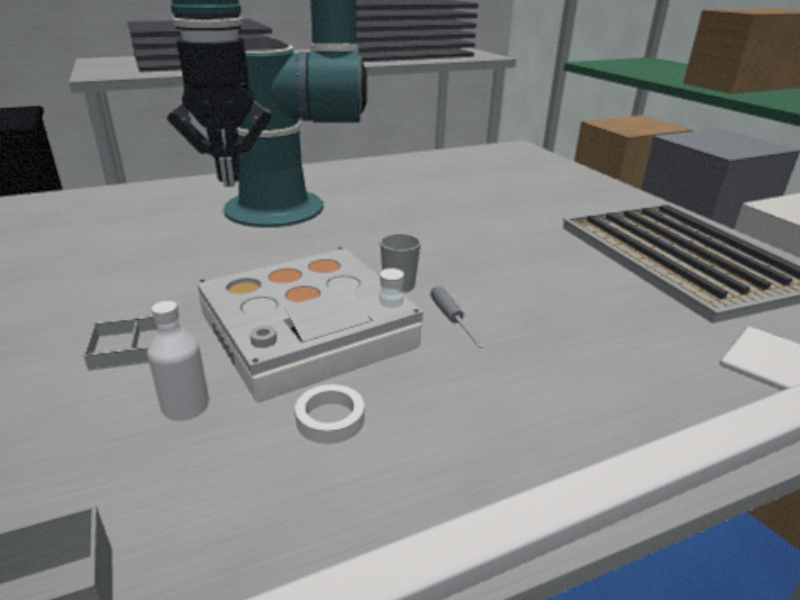

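The flap's near edge is raised, with the gap showing at about (290,320). Disc F at (243,287) is sunk, the loose things are where they were, and the arm is clear.

```bash
python3 -c "
from workcell import order
print(order.finish_job())"
```

```text
the job is handed in; nothing more can be done
None
```

The catch was the disc at x = -70, y = -64 mm; I pushed it to its firm stop (about 6 mm), the flap sprang ajar, the arm is clear with the loose things unmoved in the last picture, and the job is handed in, though no verdict was returned.

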